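# Fill and unlatch the pouring-cup carrier

### The job

Nest the loose small pouring cup squarely into the stack of two cups standing in the carrier, and let go of it. Then pinch the carrier's two opposed spring catches together to unlatch it, lift it straight up about 10 cm out of its dock, and finish holding it there by the pinched catches, level and still, with all three cups nested in it. Leave the larger cup, the broken sand core and the mallet where they are.

Things in the scene. Friction and masses are not known exactly. Their poses are not given: they have to be found in the camera images.
- dock: fixed dock plate on the bench, 136 (x) x 112 (y) x 6 mm, with dark steel guides, end stops and, on the +y and -y sides, keeper lips (tops 25 mm above the bench, 35.5 to 48 mm from the centre line, 40 mm long) that hold the carrier down by its catch teeth. Origin: centre of its underside, on the bench; z up
- cassette: the carrier: loose aluminium cassette, about 0.3 kg, base 96 (x) x 60 (y) x 4 mm, seated in the dock with 1.5 mm play, axes along the dock's; held down until both catches (+y and -y sides, tops at z = 56 mm) are pressed. Origin: centre of its underside, 6 mm above the bench when seated. Two cheeks (44 mm along x, outer faces y = +-24 mm, up to z = 50 mm) flank the stack at its centre
- catch_left (a joint): inward travel of the carrier's +y catch: 0 = sprung out, tooth under the keeper lip; 0.0065 m = fully pressed towards the centre; its tooth is free of the lip from about 0.004 m (up to 0.0055 m if the carrier sits off-centre in its play): press fully. Spring: about 2 N at the start to 6 N fully pressed
- catch_right (a joint): inward travel of the carrier's -y catch, same values and spring
- catch_left_pad (a point): centre of the outer face of the +y catch, 34 mm from the carrier's centre plane when sprung out (68 mm over both catches, 55 mm when pressed), 43 mm above the carrier's underside. The flat ribbed dark face is 28 mm wide along the carrier's x and free for fingers from 22 to 56 mm above the carrier's underside (the dock's lip lies below)
- catch_right_pad (a point): centre of the outer finger face of the -y catch, mirror image of the other
- cup_low: lowest cup of the stack in the carrier: off-white round cup, 40 g, 40 mm high, foot 18 mm diameter, cone widening to 30 mm, then from 24 to 40 mm above the foot a straight collar of 40 mm diameter (inside 35 mm). Origin: centre of its foot, z along its axis to the mouth. Its foot is 4 mm above the carrier's underside
- cup_mid: second cup of the same shape, nested in the lowest. A nested cup's collar rests on the rim of the cup below, so each stands 16 mm higher than the one under it
- cup_loose: third cup of the same shape and size (40 mm diameter, 40 mm high), standing upright on the bench; origin at the centre of its foot. When nested on the stack its foot is 36 mm above the carrier's underside and its rim 76 mm
- cup_large: bystander: a larger cup of similar form, 64 mm diameter, 64 mm high, standing on the bench; does not belong in the carrier. Origin: centre of its foot
- core_broken: bystander: a standing broken sand core, a tan waisted plug 48 mm in diameter, 59 mm high. Origin: centre of its foot
- mallet: bystander: wooden mallet 77 x 189 x 48 mm lying on the bench, long along y. Origin: centre of its underside

How it is judged:
By the outcome, as a careful person would: the job done as asked, in the order asked, and still so for the second after the job is handed in, while the arm keeps its last pose, push and grip.
It also fails if it takes over 64 s, if anything falls off the work surface, if the arm or the gripper's body presses on something with over 40 N, if the wrist force passes 120 N, or if a joint passes its speed limit or range.

### The arm

A 6-joint arm with a two-finger parallel gripper is mounted at the origin on a cart in front of the work surface, level with it; the furniture and walls round the work are solid. World frame = base frame: x ahead of the robot, y to its left, z up, the work surface at z = 0. Lengths are in mm, angles in rad, forces in N, time in s.
With the tool pointing down it reaches from about 350 to 775 mm from the base axis. Payload 7.3 kg.
Tool frame: the origin (TCP) lies between the finger pads; the fingertips stand 22 mm ahead of it and the grasp point (between the pads) lies 3 mm ahead of it (nose_length is the distance from the TCP to the fingertips, in mm); z points along the fingers, y is the direction in which the jaws open and shut (so a half turn about z gives the same grasp; the last joint's range is limited). The gripper opens to 92 mm and grips with 3 to 60 N. Pads are 19 mm wide; open, the fingers measure 130 mm over their backs; the gripper's body (75 mm by 190 mm) begins 47 mm behind the grasp point.
Start: joints at [-1.283, 0.342, 1.524, -0, 1.275, -0.146], TCP at [220.692, -476.38, 248.741] pointing down, gripper open.
Joint ranges: [-2.53, 2.53], [-0.77, 2.02], [0.04, 2.7], [-1, 4.14], [0.28, 2.66], [-3.11, 3.11]. Speed limits (rad/s): [2.57, 2.57, 3.14, 3.14, 3.14, 3.14].

### API

Orientations are given as [roll, pitch, yaw] about the fixed x, y, z axes, in that order (R = Rz(yaw) Ry(pitch) Rx(roll)).
In Python, from plant import get_obs, capture, close_job, nose_length gives the robot as it stands.
- The arm moves only by the tool step_arm, never from a script. Its argument "increments" is text: rows parted by semicolons, each of 7 numbers parted by spaces: the turn, a rotation vector about the tool's x, y, z in rad, then the shift along the tool's x, y, z in mm, then the opening, from -1 (shut) to 1 (fully open). A call has 1 to 20 rows; each row is the pose to reach, as a shift and turn from the pose commanded when the call began, along the tool's axes at that moment; what a row does not reach only later rows make up. A row lasts 1/8 s, in which the tool goes at most 62.5 mm and 10.7 degrees, less where a joint would pass 70% of its speed; a pose out of reach is approached as far as the arm can. A call with a gripper value outside its range is refused whole. The fingers move at their own pace and stop on an object; the grip force is fixed at half the most. Time passes only in rows, so rows that repeat a pose let the fingers close. It gives the time, the measured TCP pose, the force and the opening at its end, in the units of the state.
- get_obs(): the state, without advancing time (a new reading comes with each control period).
- capture(name): name is "scene" or "top"; returns a dict with "frame" (420x560x3 uint8, red, green, blue), "K" (3x3 intrinsics, pixels), "distortion" ([k1, k2, p1, p2, k3] as OpenCV has them; the pictures are not rectified), "extrinsics" (4x4, takes a point from world to camera coordinates). Camera axes: x right, y down, z forward; pixel columns grow to the right and rows downward; lengths in mm; the calibration is good to about 2 mm. A picture is of the moment at which its call begins. There is no depth.
- close_job(): hands the job in, once; it reports no verdict.
The state is a dict: "time": time; "joint_positions": joint angles; "dq": joint speeds; "tau": joint torques, N m; "tool_pos": TCP position; "tcp_rot": TCP orientation; "contact_force": force on the tool from outside, world axes, zero at the start; "moment": the same for the moment, N m; "grip_width": finger opening in mm.
Only numpy, scipy, OpenCV 4.12 (cv2) and the standard library are available. Lean on these libraries where they do the work, as an engineer would, in place of code of your own. Each camera call takes 0.05 s, during which the arm holds its last target.

## Working session

There is one attempt and no reset: what is moved stays moved. The work goes in short steps, Python scripts to look and compute and a tool call to move; the robot and the scene stay as the last step left them, time stands still between calls to the robot, and variables do not carry over. Pictures are saved under pics/ and viewed, and the job is handed in when it is done.

Besides the shell and the picture viewer there is one more tool, called after "Emit:" as name(argument=value, ...), one argument or row to a line, values as JSON. step_arm: Moves the arm, as the interface text tells. Its arguments: {"type":"object","properties":{"increments":{"type":"string"}},"required":["increments"]}

```bash
ls; mkdir -p pics; python3 - <<'E'
from plant import *
import cv2,numpy as np
o=get_obs();print(o)
for n in("scene","top"):
    c=capture(n);cv2.imwrite(f"pics/{n}0.png",c["frame"][:,:,::-1]);print(n,c["K"],c["distortion"],c["extrinsics"])
print(nose_length)
E
```

```text
pics
{'time': 0.0, 'joint_positions': array([-1.28302082e+00,  3.42722673e-01,  1.52504214e+00,  1.46666208e-05,
        1.27538700e+00, -1.45990091e-01]), 'dq': array([ 0.00070818,  0.0004431 , -0.00149422,  0.00077805,  0.00074504,
        0.00071634]), 'tau': array([-1.68576635e-04, -4.31240201e+01, -2.44218206e+01,  7.17753125e-02,
        5.59608615e-02, -1.60040913e-04]), 'tool_pos': array([ 220.57197812, -475.99681297,  248.03619344]), 'tcp_rot': array([-3.14005212e+00, -2.40689519e-04,  4.33761134e-01]), 'contact_force': array([-0.74178188, -0.15999397, -0.5123935 ]), 'moment': array([ 0.02554396, -0.03601418,  0.00882975]), 'grip_width': 91.8760892254939}
scene [[531.81910443   0.         277.13064209]
 [  0.         531.81910443 212.40724525]
 [  0.           0.           1.        ]] [-0.02119738  0.          0.          0.          0.        ] [[ 4.52514796e-01 -8.91668149e-01  1.25805666e-02 -3.31294091e+02]
 [-3.35323682e-01 -1.83212596e-01 -9.24116428e-01  2.57201962e+02]
 [ 8.26310104e-01  4.13957795e-01 -3.81903858e-01  6.82209845e+02]
 [ 0.00000000e+00  0.00000000e+00  0.00000000e+00  1.00000000e+00]]
top [[390.9235902    0.         278.69158571]
 [  0.         390.9235902  210.61665913]
 [  0.           0.           1.        ]] [-0.08136739  0.          0.          0.          0.        ] [[-2.87696653e-02 -9.99243224e-01  2.61779682e-02 -7.34786527e+01]
 [-9.95257323e-01  2.62006338e-02 -9.36823768e-02  6.00373664e+02]
 [ 9.29256008e-02 -2.87490252e-02 -9.95257919e-01  9.52913087e+02]
 [ 0.00000000e+00  0.00000000e+00  0.00000000e+00  1.00000000e+00]]
22.0
```

View pics/scene0.png

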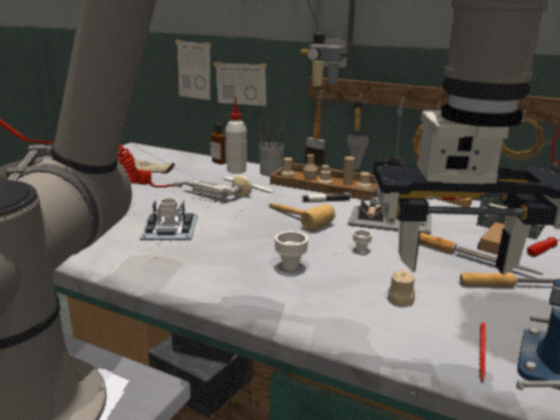

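View pics/top0.png

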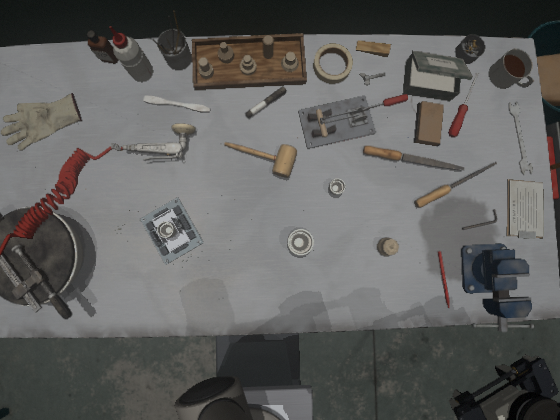

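The scene view shows the carrier at about (170,220), the loose cup at (362,241) and the large cup at (291,250). In the top view the carrier is at about (171,231), the loose cup at (337,186), the large cup at (301,242) and the core at (388,246). Next I'll zoom in.

```bash
cat > h.py <<'E'
import cv2,numpy as np
from scipy.spatial.transform import Rotation as Ro
def ray(c,px):
    u=cv2.undistortPoints(np.array(px,float).reshape(-1,1,2),c["K"],np.array(c["distortion"],float)).reshape(-1,2)
    E=c["extrinsics"];R=E[:3,:3];o=-R.T@E[:3,3]
    return o,np.c_[u,np.ones(len(u))]@R
def plane(c,px,z):
    o,d=ray(c,px);return o+d*((z-o[2])/d[:,2])[:,None]
def proj(c,P):
    E=c["extrinsics"];r,_=cv2.Rodrigues(E[:3,:3])
    return cv2.projectPoints(np.array(P,float).reshape(-1,1,3),r,E[:3,3],c["K"],np.array(c["distortion"],float))[0].reshape(-1,2)
def tri(c1,p1,c2,p2):
    o1,d1=ray(c1,p1);o2,d2=ray(c2,p2);d1=d1[0]/np.linalg.norm(d1);d2=d2[0]/np.linalg.norm(d2)
    s=np.linalg.lstsq(np.c_[d1,-d2],o2-o1,rcond=None)[0]
    a=o1+s[0]*d1;b=o2+s[1]*d2;return (a+b)/2,np.linalg.norm(a-b)
def crop(img,x0,y0,w,h,s,fn):
    cv2.imwrite(fn,cv2.resize(img[y0:y0+h,x0:x0+w,::-1],None,fx=s,fy=s,interpolation=cv2.INTER_CUBIC))
E
python3 - <<'E'
from h import *
a=cv2.imread("pics/scene0.png")[:,:,::-1];b=cv2.imread("pics/top0.png")[:,:,::-1]
t=np.hstack([cv2.resize(b[190:270,130:210],(400,400),interpolation=2),cv2.resize(b[166:206,317:357],(400,400),interpolation=2)])
cv2.imwrite("pics/z_top.png",t[:,:,::-1])
t=np.hstack([cv2.resize(a[185:250,130:210],(480,390),interpolation=2),cv2.resize(a[220:259,346:378],(320,390),interpolation=2)])
cv2.imwrite("pics/z_sc.png",t[:,:,::-1])
E
```

```text
(no output)
```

View pics/z_top.png

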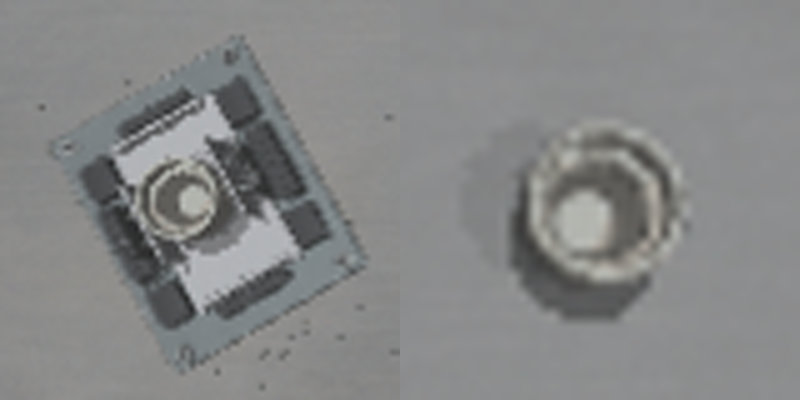

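View pics/z_sc.png

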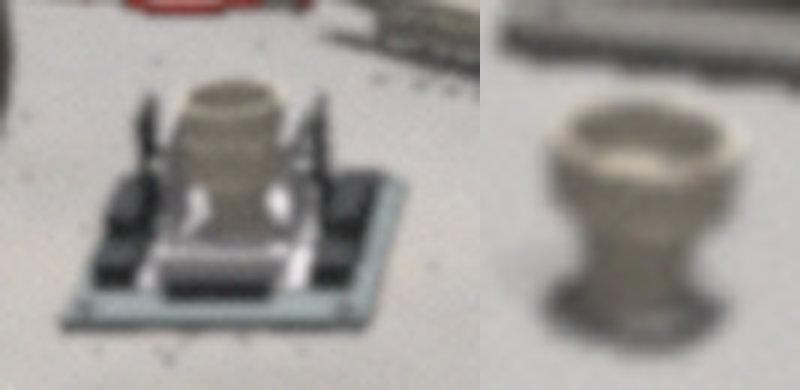

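```bash
cat > m.py <<'E'
from plant import *
from h import *
c=capture("top");s=capture("scene")
def masks(c,x0,y0,w,h):
    f=c["frame"][y0:y0+h,x0:x0+w].astype(int);return f
# dock: bluish
f=masks(c,130,190,80,80);m=((f[:,:,2]-f[:,:,0])>8).astype(np.uint8)
cs,_=cv2.findContours(m,0,2);k=max(cs,key=cv2.contourArea);k=cv2.convexHull(k)
r=cv2.minAreaRect(k);bx=cv2.boxPoints(r)+[130,190];print("box",r,bx)
P=plane(c,bx,6);print(P);ctr=P.mean(0);print("dock top",ctr)
for i in range(4):
    d=P[(i+1)%4]-P[i];print(np.linalg.norm(d),np.degrees(np.arctan2(d[1],d[0])))
# cups warm
def cup(c,x0,y0,w,h,z,nm):
    f=masks(c,x0,y0,w,h);d=f[:,:,0]-f[:,:,2];np.set_printoptions(linewidth=250)
    m=((d>9)).astype(np.uint8);cs,_=cv2.findContours(m,0,1);k=max(cs,key=cv2.contourArea)
    hh=cv2.convexHull(k);e=cv2.fitEllipse(hh);print(nm,e,cv2.boundingRect(k));p=np.array(e[0])+[x0,y0];print(p,plane(c,[p],z))
    cv2.imwrite(f"pics/m_{nm}.png",cv2.resize(m*255,None,fx=8,fy=8,interpolation=0))
    return p
cup(c,317,166,40,40,40,"loose");cup(c,150,212,35,35,66,"stack")
cup(c,280,222,40,40,64,"large");cup(c,370,230,36,36,59,"core")
E
python3 m.py
```

```text
box ((41.301002502441406, 40.419952392578125), (51.99071502685547, 42.543949127197266), 60.572540283203125) [[140.00150013 218.22993088]
 [177.05636215 197.32718277]
 [202.60050201 242.60997391]
 [165.54564285 263.51272583]]
[[590.02220044 266.33141023   6.        ]
 [641.56039283 170.25171405   6.        ]
 [523.53233237 105.60037591   6.        ]
 [472.88308629 200.77834483   6.        ]]
dock top [556.99950298 185.74046126   6.        ]
109.02978167454565 -61.79040796987176
134.5749552506833 -151.2877275506871
107.81554570137776 118.01981154313758
134.23403610630123 29.232127749185306
loose ((23.27890396118164, 22.37035369873047), (3.986689329147339, 9.98715591430664), 34.48526382446289) (20, 18, 6, 9)
[340.27890396 188.3703537 ] [[ 649.18255907 -246.12133929   40.        ]]Traceback (most recent call last):
  File "m.py", line 20, in <module>
    cup(c,317,166,40,40,40,"loose");cup(c,150,212,35,35,66,"stack")
                                    ~~~^^^^^^^^^^^^^^^^^^^^^^^^^^^^
  File "m.py", line 17, in cup
    hh=cv2.convexHull(k);e=cv2.fitEllipse(hh);print(nm,e,cv2.boundingRect(k));p=np.array(e[0])+[x0,y0];print(p,plane(c,[p],z))
                           ~~~~~~~~~~~~~~^^^^
cv2.error: OpenCV(4.12.0) /io/opencv/modules/imgproc/src/shapedescr.cpp:361: error: (-201:Incorrect size of input array) There should be at least 5 points to fit the ellipse in function 'fitEllipseNoDirect'
```

```bash
python3 - <<'E'
from h import *
b=cv2.imread("pics/top0.png")[:,:,::-1].astype(int)
np.set_printoptions(linewidth=250)
f=b[176:198,326:350];print(f.mean(2).astype(int));print(f[:,:,0]-f[:,:,2])
f=b[218:242,154:180];print(f.mean(2).astype(int));print(f[:,:,0]-f[:,:,2])
E
```

```text
[[141 143 142 141 140 139 140 139 139 138 139 139 140 140 141 141 142 142 141 143 141 141 140 140]
 [143 142 142 140 140 140 139 140 139 139 139 139 139 138 140 141 141 141 139 142 139 140 139 141]
 [142 142 134 133 132 140 142 139 140 151 153 152 154 146 140 140 141 141 141 141 142 141 140 140]
 [132 131 130 130 130 131 131 140 169 133 128 111 110 147 171 155 140 140 141 142 141 143 141 140]
 [132 132 131 131 132 119 146 128 135 107 105  99  92  97 104 129 163 142 142 141 142 144 141 140]
 [131 132 132 131 130 138 135 167 169 131 143 142 152 164  87  82 130 163 141 141 141 143 141 140]
 [131 132 132 119 119 149 118 164 142 116 101 110  98 138 164  90  84 131 154 142 142 141 142 141]
 [130 131 118 105 140 131 134 108 101  96  91  94  81  89 121 164 115  83 173 141 141 141 142 141]
 [130 130 128  91 166 149 118  93  93  92  93  91  91  89  79 134 160  74 143 147 141 140 140 141]
 [129 131 118  74 156 126  99 101 141 164 145  92  93  92  89 128 168  80 123 130 141 143 142 142]
 [132 132 116  74 167 133 108 164 174 177 174 167  99  92  93 109 157 108 119 152 141 141 142 142]
 [131 132  
[... 7167 characters left out ...]
   9  11  12  10   6   4   4   2   1  -2  -3  -3  -4  -4]
 [ -4  -1   0  -2  -2  -3   3   2   6   8   8  10   8   8   0   5   4   3   3   1  -2  -2  -2  -3  -5  -6]
 [ -4  -3  -1   0  -1  -4  -2   0   3   1   2   0   6   6   4   3   2   0  -2  -3  -3  -2  -3  -4  -6  -6]
 [ -5  -5  -2  -1  -2  -3  -6  -2  -1  -1  -1  -4  -3   0   0   0  -4  -4  -3  -3  -2  -3  -2  -4  -6  -6]
 [ -2  -3  -3  -1  -1  -1  -2  -1  -1  -2  -1  -2  -4  -3  -1  -3  -2  -4  -2  -3  -3  -3  -5  -6  -6  -5]
 [ -4  -3  -4  -2   0  -1  -1  -5  -2  -2  -1  -1  -3  -3  -3  -6  -3  -4  -2  -3  -6  -7  -5  -6  -6  -7]
 [ -5  -3  -3  -2  -1  -1  -1  -2  -3  -1  -2  -1  -1  -3  -6  -6  -6  -6  -6  -6  -6  -6  -6  -6  -5  -6]]
```

```bash
cat > m2.py <<'E'
from plant import *
from h import *
import sys
from scipy.optimize import least_squares
c=capture("top");s=capture("scene")
th=np.linspace(0,2*np.pi,60)
prof=[(0,9),(24,15),(24,20),(40,20)]
def pts(x,y,z0,prof): return np.array([[x+r*np.cos(t),y+r*np.sin(t),z0+z] for z,r in prof for t in th])
def mask(c,x0,y0,w,h,thr,a):
    f=c["frame"][y0:y0+h,x0:x0+w].astype(int);m=((f[:,:,0]-f[:,:,2])>thr).astype(np.uint8)
    n,l,st,_=cv2.connectedComponentsWithStats(m);i=1+np.argmax(st[1:,4]);m=(l==i).astype(np.uint8)
    return m
def bbc(m,x0,y0):
    k=cv2.findContours(m,0,1)[0];k=max(k,key=cv2.contourArea);h=cv2.convexHull(k)
    M=cv2.moments(h);return np.array([M['m10']/M['m00']+x0,M['m01']/M['m00']+y0]),cv2.boundingRect(h),h
def top(x0,y0,w,h,z0,g,prof,nm,thr=1):
    m=mask(c,x0,y0,w,h,thr,0);p,bb,_=bbc(m,x0,y0)
    g=np.array(g,float)
    for _ in range(6):
        hh=cv2.convexHull(proj(c,pts(*g,z0,prof)).astype(np.float32));M=cv2.moments(hh);q=np.array([M['m10']/M['m00'],M['m01']/M['m00']])
        zr=z0+prof[-1][0];g+=(plane(c,[p],zr)-plane(c,[q],zr))[0,:2]
    print(nm,"top",g,bb,"pred size",np.ptp(hh[:,0],axis=0),"px",p);return g
if __name__=="__main__":
    E=c["extrinsics"];print("cam",-E[:3,:3].T@E[:3,3])
    g=top(317,166,40,40,0,(650,-240),prof,"loose")
    g2=top(150,212,35,35,26,(557,186),[(16,20),(40,20)],"stack",0)
    for nm,q,z in(("loose",g,0),("stack",g2,26),("stack@dock",(557,185.7),26)):
        print(nm,"scene axis foot/rim px",proj(s,[[*q,z],[*q,z+40]]),"rim ext",np.ptp(proj(s,pts(*q,z,[(40,20)])),axis=0),proj(s,pts(*q,z,[(40,20)])).min(0),proj(s,pts(*q,z,[(40,20)])).max(0))
E
python3 m2.py
python3 - <<'E'
import cv2,numpy as np
np.set_printoptions(linewidth=250)
a=cv2.imread("pics/scene0.png")[:,:,::-1].astype(int)
print((a[228:254,348:376,0]-a[228:254,348:376,2]))
print(a[194:226,150:190,0]-a[194:226,150:190,2])
E
```

```text
cam [ 506.86230814  -61.757894   1006.56225039]
loose top [ 656.24761641 -238.97675463] (12, 12, 17, 17) pred size [16.74533  16.584686] px [336.84029484 186.11220311]
stack top [556.89472808 186.37232802] (7, 9, 19, 17) pred size [18.864807 16.863632] px [165.9395218  229.46624473]
loose scene axis foot/rim px [[361.53792241 250.62195055]
 [362.94518274 233.45434168]] rim ext [19.32431715  8.01508166] [353.30390999 229.51428625] [372.62822715 237.52936791]
stack scene axis foot/rim px [[169.44232234 217.8056647 ]
 [168.29159334 201.4293899 ]] rim ext [18.09350677  6.45997807] [159.2182828  198.24966533] [177.31178958 204.7096434 ]
stack@dock scene axis foot/rim px [[169.70914325 217.84515174]
 [168.56161589 201.46668456]] rim ext [18.09519533  6.46219405] [159.48755921 198.28587786] [177.58275454 204.74807192]
[[ 4  4  5  4  4  3  5  6  6  7  6  7  6 10  8  7  9  7  7  7  5  4  4  3  5  6  6  6]
 [ 4  6  6  4  6  6  8  8  9 11  9  9  9  9 10 12 11 11  9  9  8  7  5  8  4  6  5  5]
 [ 5  3  5  4  5  6 13 13 15 16 15 13 12 12 12 15 14 13 16 11 13 11  8  5  5  4  5  6]
 [ 5  8  5  7  9
[... 1441 characters left out ...]
 5  5  5  5  4  5  4]
 [ 6  6  6  6  2  4  3  5 10 10 11 15 14 12 16 11 16  9  5  5  4  2  6  4  2  8  7  6]
 [ 5  6  7  5  7  3  3  4  7 11 10 16 13 13 13 13 14 10  5  5  2  2  3  4  8  7  6  4]
 [ 4  4  5  4  5  3  1  2  7  8 10 13 16 12 13 13 10  7  5  4  1  3  3  5  6  5  5  7]
 [ 6  7  6  1  4  2  4  4  2  5  7  9 11 13 13 10  9  6  2  0  2  2  3  5  5  4  5  3]
 [ 2  4  6  5  5  3  2 -1  4  5  4  6  9  7  8  6  6  6  2  4  2  2  5  5  3  5  4  4]
 [ 5  4  5  7  6  5  5  2  2  0  2  5  3  5  5  2  5  3  1  1  4  3  6  6  5  4  4  5]]
[[ 4  6  4 ...  9  6  5]
 [ 3  3  3 ...  8  7  7]
 [ 3  4  5 ...  7  7 10]
 ...
 [-1 -2 -5 ... -1  0 -3]
 [-2 -1  0 ... -3 -2 -2]
 [-4 -4 -4 ...  0  0 -3]]
```

```bash
cat > t.py <<'E'
import sys
from h import *
# cur x y z yaw -> target: shift in tool axes
def sh(p,rpy,t):
    R=Ro.from_euler('xyz',rpy).as_matrix();return R.T@(np.array(t,float)-np.array(p,float))
E
python3 -c "
from t import *
print(sh([220.692,-476.38,248.741],[np.pi,0,0.434],[656,-239,150]))
print(sh([220.692,-476.38,248.741],[np.pi,0,0.434],[656,-239,47.5]))"
```

```text
[494.77010856 -32.32427783  98.741     ]
[494.77010856 -32.32427783 201.241     ]
```

Emit:
step_arm(
  increments="0 0 0 45 -3 0 1; 0 0 0 90 -6 0 1; 0 0 0 135 -9 0 1; 0 0 0 180 -12 5 1; 0 0 0 225 -15 15 1; 0 0 0 270 -18 30 1; 0 0 0 315 -21 45 1; 0 0 0 360 -24 60 1; 0 0 0 405 -26.5 75 1; 0 0 0 440 -29 88 1; 0 0 0 470 -31 95 1; 0 0 0 488 -32 98.7 1; 0 0 0 494.8 -32.3 98.7 1; 0 0 0 494.8 -32.3 98.7 1; 0 0 0 494.8 -32.3 98.7 1",
)

```text
time: 2.17
tool_pos: [655.6, -239.7, 150.4]
tcp_rot: [3.141, 0.0, 0.433]
contact_force: [-0.1, -0.5, 0.5]
grip_width: 91.3
```

Emit:
step_arm(
  increments="0 0 0 0 0 20 1; 0 0 0 0 0 45 1; 0 0 0 0 0 70 1; 0 0 0 0 0 85 1; 0 0 0 0 0 97 1; 0 0 0 0 0 102.5 1; 0 0 0 0 0 102.5 1; 0 0 0 0 0 102.5 1",
)

```text
time: 3.18
tool_pos: [656.5, -239.3, 48.4]
tcp_rot: [3.14, -0.001, 0.434]
contact_force: [-0.1, 0.6, 0.5]
grip_width: 92.0
```

```bash
cat > v.py <<'E'
import sys
from plant import *
from h import *
o=get_obs();print(o["time"],o["tool_pos"],o["tcp_rot"],o["contact_force"],o["moment"],o["grip_width"])
x,y,r,tag=int(sys.argv[1]),int(sys.argv[2]),int(sys.argv[3]),sys.argv[6]
x2,y2=int(sys.argv[4]),int(sys.argv[5])
out=[]
for n,a,b in(("scene",x,y),("top",x2,y2)):
    f=capture(n)["frame"];f=f[max(0,b-r):b+r,max(0,a-r):a+r];out.append(cv2.resize(f,(400,400),interpolation=2))
cv2.imwrite(f"pics/{tag}.png",np.hstack(out)[:,:,::-1])
E
python3 v.py 362 225 50 337 186 40 a1
```

```text
3.175 [ 656.52339525 -239.27926247   48.35162068] [ 3.14043257e+00 -8.38785657e-04  4.33886399e-01] [-0.10692183  0.61578652  0.47667951] [-0.05210908  0.02151066 -0.05661736] 92.0183739293382
```

View pics/40.png

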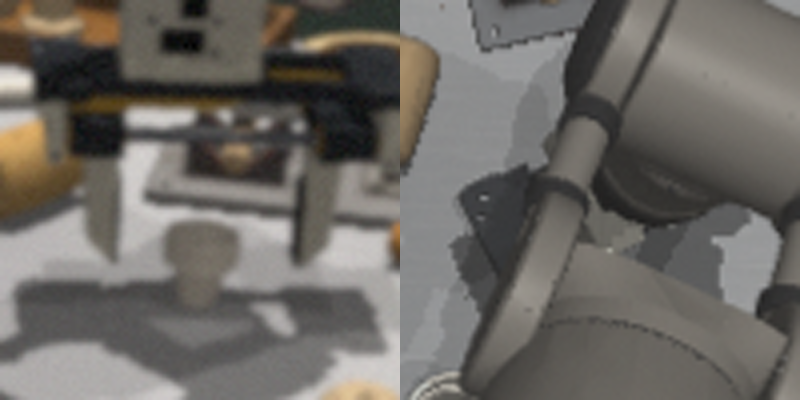

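The cup sits between the fingers with the tips at collar height, so I'll close the gripper.

Emit:
step_arm(
  increments="0 0 0 0 0 0.5 -0.3; 0 0 0 0 0 0.5 -0.3; 0 0 0 0 0 0.5 -0.3; 0 0 0 0 0 0.5 -0.3; 0 0 0 0 0 0.5 -0.3; 0 0 0 0 0 0.5 -0.3; 0 0 0 0 0 0.5 -0.3; 0 0 0 0 0 0.5 -0.3",
)

```text
time: 4.28
tool_pos: [656.1, -239.1, 47.0]
tcp_rot: [3.141, 0.0, 0.434]
contact_force: [-1.1, 0.0, 0.1]
grip_width: 39.4
```

```bash
python3 v.py 362 225 50 337 186 a2
```

```text
4.275 [ 656.09779537 -239.14069191   47.0433819 ] [3.14144828e+00 2.49146477e-06 4.33821253e-01] [-1.12074764  0.01220226  0.13722618] [-0.00881886  0.01857955  0.03010006] 39.42454252097177
```

View pics/a2.png

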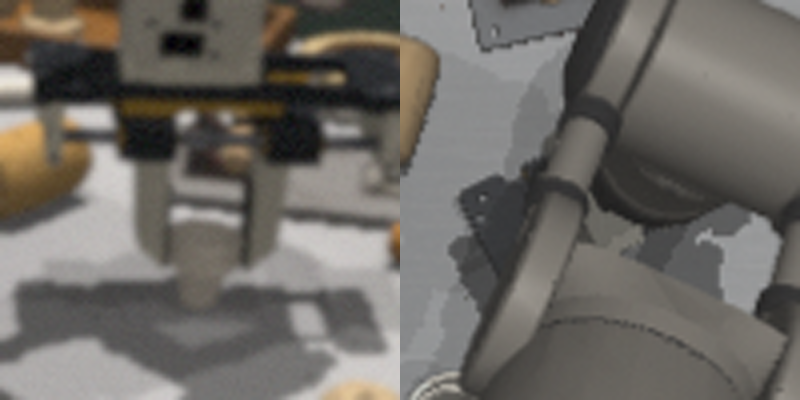

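Emit:
step_arm(
  increments="0 0 0 0 0 -10 -0.3; 0 0 0 0 0 -30 -0.3; 0 0 0 0 0 -60 -0.3; 0 0 0 0 0 -95 -0.3; 0 0 0 0 0 -120 -0.3; 0 0 0 0 0 -130 -0.3; 0 0 0 0 0 -130 -0.3; 0 0 0 0 0 -130 -0.3",
)

```text
time: 5.38
tool_pos: [655.6, -238.8, 175.8]
tcp_rot: [-3.14, 0.001, 0.434]
contact_force: [0.4, -0.2, 0.6]
grip_width: 39.4
```

```bash
python3 v.py 370 180 55 337 186 a3; python3 -c "
from t import *
print(sh([656,-239,177],[np.pi,0,0.434],[557,186,140]))"
```

```text
5.375 [ 655.55217473 -238.84792754  175.75535534] [-3.13996450e+00  1.43317620e-03  4.33781753e-01] [ 0.44637571 -0.16937381  0.59660835] [-0.00849108 -0.02455509  0.05322412] 39.371389074079104
[  88.89210241 -427.22850341   37.        ]
```

View pics/a3.png

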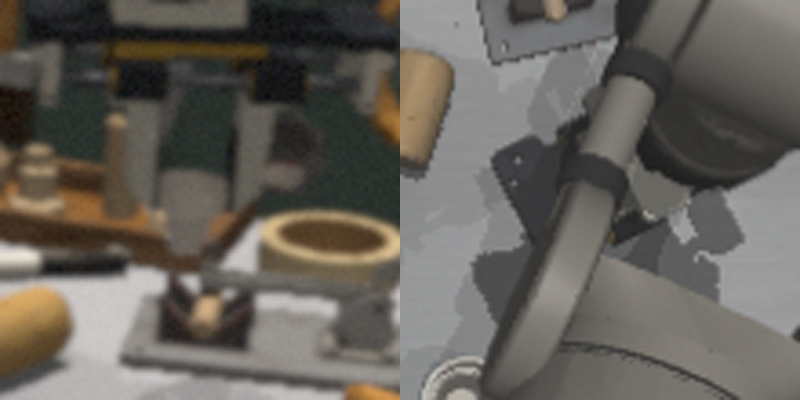

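Emit:
step_arm(
  increments="0 0 -0.05 3 -13 0 -0.3; 0 0 -0.13 7 -34 0 -0.3; 0 0 -0.23 12 -60 0 -0.3; 0 0 -0.35 19 -90 0 -0.3; 0 0 -0.47 25 -122 0 -0.3; 0 0 -0.6 32 -155 0 -0.3; 0 0 -0.73 40 -190 0 -0.3; 0 0 -0.86 47 -225 0 -0.3; 0 0 -0.99 54 -260 0 -0.3; 0 0 -1.12 61 -294 0 -0.3; 0 0 -1.25 68 -327 0 -0.3; 0 0 -1.37 74.5 -358 0 -0.3; 0 0 -1.48 80.5 -386 0 -0.3; 0 0 -1.56 85 -408 0 -0.3; 0 0 -1.61 88 -422 0 -0.3; 0 0 -1.634 88.9 -427.2 0 -0.3; 0 0 -1.634 88.9 -427.2 0 -0.3; 0 0 -1.634 88.9 -427.2 0 -0.3; 0 0 -1.634 88.9 -427.2 0 -0.3",
)

```text
time: 7.85
tool_pos: [557.4, 185.3, 177.0]
tcp_rot: [-3.142, 0.0, 2.067]
contact_force: [-0.7, -0.2, -0.0]
grip_width: 39.0
```

```bash
python3 v.py 170 180 70 171 231 a4
```

```text
7.85 [557.40985706 185.25907154 176.98182768] [-3.14156018e+00  1.87177653e-04  2.06665241e+00] [-0.6849603  -0.18273552 -0.02258153] [-0.04420544 -0.09666659 -0.01667658] 38.95264739734355
```

View pics/a4.png

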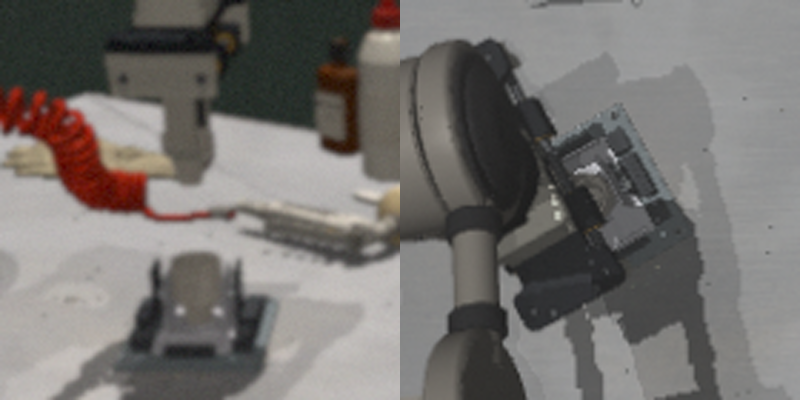

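Emit:
step_arm(
  increments="0 0 0 0 0 10 -0.3; 0 0 0 0 0 25 -0.3; 0 0 0 0 0 42 -0.3; 0 0 0 0 0 53 -0.3; 0 0 0 0 0 57 -0.3; 0 0 0 0 0 57 -0.3; 0 0 0 0 0 57 -0.3",
)

```text
time: 8.82
tool_pos: [557.5, 186.0, 120.5]
tcp_rot: [3.141, 0.0, 2.068]
contact_force: [1.2, -0.1, -0.1]
grip_width: 39.2
```

```bash
python3 v.py 170 200 40 171 231 a5; python3 -c "
from m2 import *
for z in (26,73): 
  q=(557,186);print(proj(s,[[*q,z],[*q,z+40]]).tolist())
"
```

```text
8.825 [557.52582912 185.95556027 120.50988485] [3.14063743e+00 4.34830936e-04 2.06784989e+00] [ 1.24754895 -0.11035745 -0.09467605] [ 0.00669551 -0.10197327  0.01270705] 39.20434930225136
[[169.60284023392472, 217.82043815843969], [168.4540856565144, 201.44338765980842]]
[[168.25049283791282, 198.5343781385786], [167.0721995879918, 181.65959693680642]]
```

View pics/a5.png

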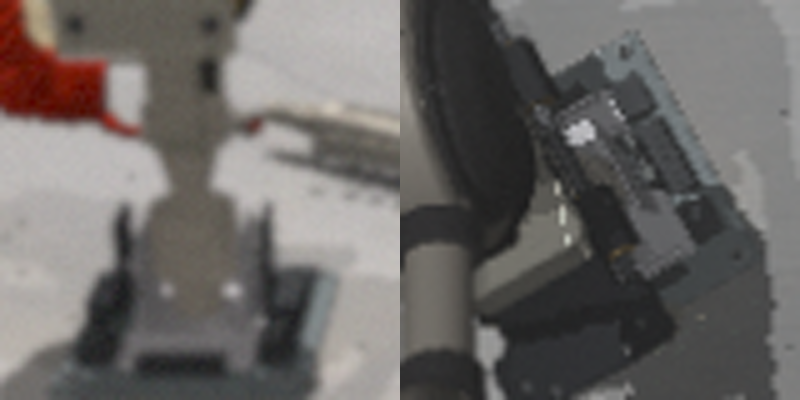

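Emit:
step_arm(
  increments="0 0 0 0 0 5 -0.3; 0 0 0 0 0 10 -0.3; 0 0 0 0 0 15 -0.3; 0 0 0 0 0 19 -0.3; 0 0 0 0 0 23 -0.3; 0 0 0 0 0 26 -0.3; 0 0 0 0 0 28 -0.3; 0 0 0 0 0 28 -0.3; 0 0 0 0 0 28 -0.3",
)

```text
time: 10.15
tool_pos: [557.3, 185.9, 92.2]
tcp_rot: [3.141, 0.0, 2.068]
contact_force: [-0.1, 0.4, -0.2]
grip_width: 39.0
```

Emit:
step_arm(
  increments="0 0 0 0 0 0.5 -0.3; 0 0 0 0 0 1 -0.3; 0 0 0 0 0 1.5 -0.3; 0 0 0 0 0 2 -0.3; 0 0 0 0 0 2 -0.3; 0 0 0 0 0 2 -0.3",
)

```text
time: 10.9
tool_pos: [557.2, 185.9, 90.0]
tcp_rot: [-3.142, 0.0, 2.068]
contact_force: [0.9, -0.1, -0.5]
grip_width: 39.2
```

Emit:
step_arm(
  increments="0 0 0 0 0 0.5 -0.3; 0 0 0 0 0 1 -0.3; 0 0 0 0 0 1.4 -0.3; 0 0 0 0 0 1.8 -0.3; 0 0 0 0 0 1.8 -0.3; 0 0 0 0 0 1.8 -0.3",
)

```text
time: 11.65
tool_pos: [558.0, 186.1, 89.0]
tcp_rot: [3.139, 0.001, 2.068]
contact_force: [2.0, 1.8, 4.3]
grip_width: 39.0
```

```bash
python3 v.py 170 200 40 171 231 a6
```

```text
11.65 [557.99041447 186.12505356  88.95725982] [3.13935286e+00 6.67119919e-04 2.06780362e+00] [2.01434575 1.77568353 4.28553982] [ 0.24004636 -0.48564669  0.00303179] 39.04068192012291
```

View pics/a6.png

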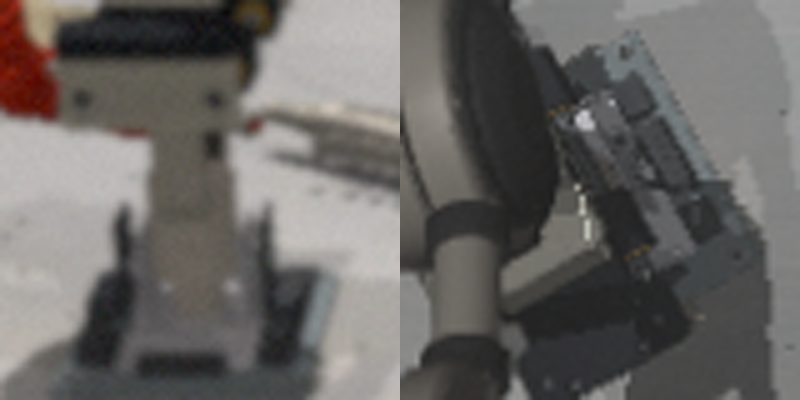

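Contact came at TCP z = 89, which is the predicted nested height. I'll release and rise.

Emit:
step_arm(
  increments="0 0 0 0 0 -0.3 0; 0 0 0 0 0 -0.3 0.3; 0 0 0 0 0 -0.3 0.5; 0 0 0 0 0 -0.3 0.5; 0 0 0 0 0 -0.3 0.5; 0 0 0 0 0 -5 0.5; 0 0 0 0 0 -15 0.5; 0 0 0 0 0 -35 0.7; 0 0 0 0 0 -65 1; 0 0 0 0 0 -85 1; 0 0 0 0 0 -90 1; 0 0 0 0 0 -90 1",
)

```text
time: 13.25
tool_pos: [557.1, 185.9, 178.3]
tcp_rot: [3.141, 0.0, 2.068]
contact_force: [-0.0, 0.3, -0.6]
grip_width: 91.7
```

```bash
python3 v.py 170 200 40 171 231 a7
```

```text
13.25 [557.12144413 185.88519287 178.28444584] [3.14130053e+00 1.59060197e-04 2.06776752e+00] [-0.01713715  0.3172083  -0.61596685] [-0.00703082 -0.09833301 -0.04766039] 91.67754101039954
```

View pics/a7.png

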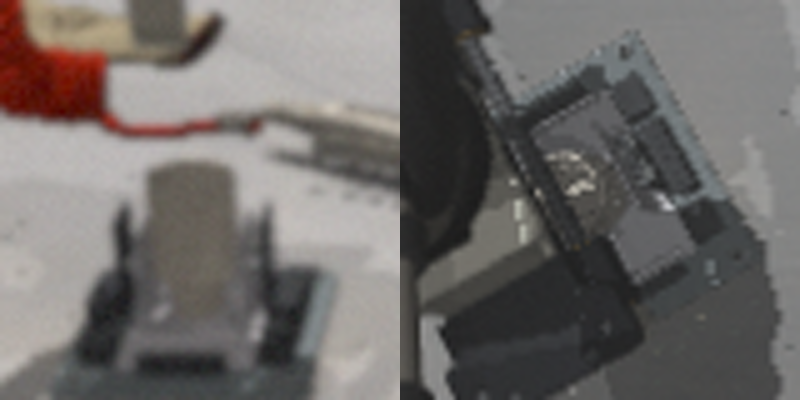

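Emit:
step_arm(
  increments="0 0 0.1 0 0 0 1; 0 0 0.25 0 0 0 1; 0 0 0.42 0 0 0 1; 0 0 0.59 0 0 0 1; 0 0 0.76 0 0 0 1; 0 0 0.93 0 0 0 1; 0 0 1.1 0 0 0 1; 0 0 1.27 0 0 0 1; 0 0 1.42 0 0 0 1; 0 0 1.53 0 0 0 1; 0 0 1.571 0 0 0 1; 0 0 1.571 0 0 15 1; 0 0 1.571 0 0 35 1; 0 0 1.571 0 0 55 1; 0 0 1.571 0 0 65 1; 0 0 1.571 0 0 68 1; 0 0 1.571 0 0 68 1; 0 0 1.571 0 0 68 1",
)

```text
time: 15.6
tool_pos: [557.6, 186.0, 110.9]
tcp_rot: [3.141, -0.001, 0.497]
contact_force: [-0.4, -0.7, -0.3]
grip_width: 91.7
```

```bash
python3 v.py 170 200 50 171 231 a8
```

```text
15.6 [557.5919199  185.96248092 110.86067349] [ 3.14108699e+00 -1.22486318e-03  4.96927510e-01] [-0.38386127 -0.66244845 -0.28934353] [-0.03089919 -0.04552501 -0.03801955] 91.70208258097345
```

View pics/a8.png

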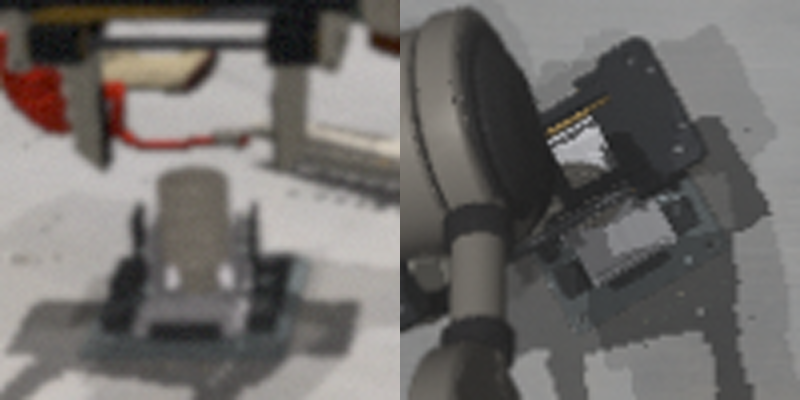

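The fingers straddle the stack with their midpoint at crop x about 191, against 193 for the stack. Descending.

Emit:
step_arm(
  increments="0 0 0 0 0 8 1; 0 0 0 0 0 18 1; 0 0 0 0 0 28 1; 0 0 0 0 0 38 1; 0 0 0 0 0 47 1; 0 0 0 0 0 53 1; 0 0 0 0 0 57 1; 0 0 0 0 0 57 1; 0 0 0 0 0 57 1",
)

```text
time: 16.82
tool_pos: [557.4, 185.9, 53.5]
tcp_rot: [3.141, -0.001, 0.497]
contact_force: [0.7, -0.1, 0.0]
grip_width: 91.7
```

```bash
python3 v.py 170 200 50 171 231 a9
```

```text
16.825 [557.43554928 185.9079808   53.51741571] [ 3.14131010e+00 -6.23023921e-04  4.96776679e-01] [ 0.73913437 -0.07452533  0.04636177] [-0.05738636 -0.00287507 -0.02942551] 91.65772232777738
```

View pics/a9.png

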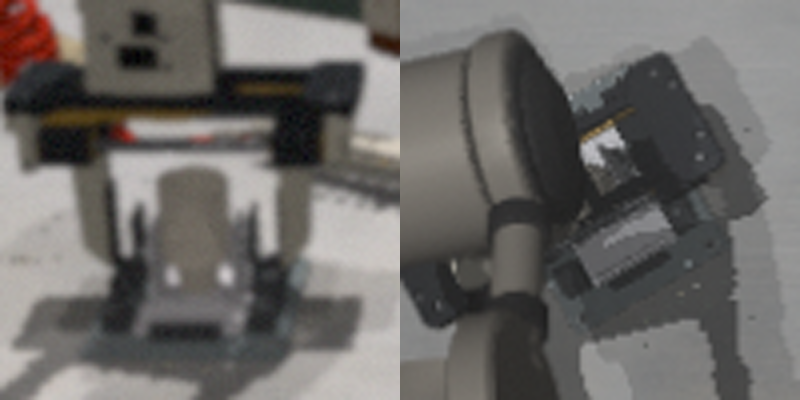

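The fingers flank both catches and clear the cups, so I'll pinch.

Emit:
step_arm(
  increments="0 0 0 0 0 0 0.5; 0 0 0 0 0 0 0.3; 0 0 0 0 0 0 0.1; 0 0 0 0 0 0 -0.2; 0 0 0 0 0 0 -0.4; 0 0 0 0 0 0 -0.4; 0 0 0 0 0 0 -0.4; 0 0 0 0 0 0 -0.4; 0 0 0 0 0 0 -0.4; 0 0 0 0 0 0 -0.4",
)

```text
time: 18.18
tool_pos: [557.2, 186.0, 53.3]
tcp_rot: [-3.142, -0.0, 0.497]
contact_force: [-2.4, 2.4, 2.3]
grip_width: 53.3
```

```bash
python3 v.py 170 200 50 171 231 a10
```

```text
18.175 [557.15161064 185.97949421  53.26230189] [-3.14155938e+00 -2.58568795e-05  4.96779243e-01] [-2.37870732  2.42233433  2.31063843] [0.61194051 0.39479959 0.00549059] 53.34093419303147
```

View pics/a10.png

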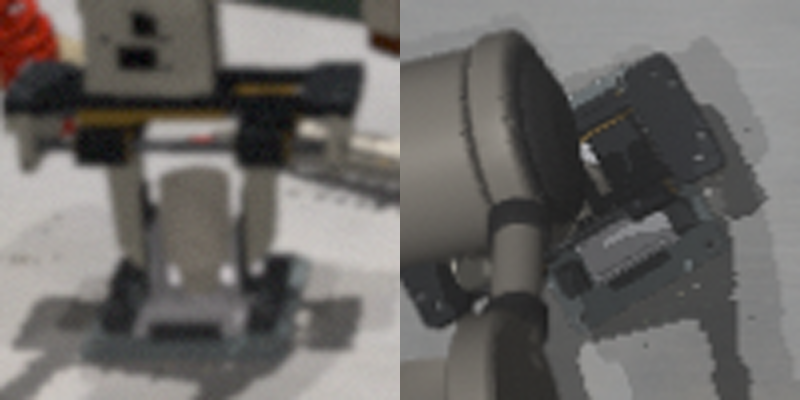

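The opening reads 53.3, so both catches are fully pressed. I'll lift slowly at first.

Emit:
step_arm(
  increments="0 0 0 0 0 -1 -0.4; 0 0 0 0 0 -2.5 -0.4; 0 0 0 0 0 -4.5 -0.4; 0 0 0 0 0 -7 -0.4; 0 0 0 0 0 -10 -0.4; 0 0 0 0 0 -13 -0.4; 0 0 0 0 0 -15 -0.4; 0 0 0 0 0 -15 -0.4",
)

```text
time: 19.27
tool_pos: [557.3, 185.9, 68.5]
tcp_rot: [3.141, -0.0, 0.497]
contact_force: [-1.3, -0.1, -4.8]
grip_width: 52.9
```

```bash
python3 v.py 170 200 50 171 231 a11
```

```text
19.275 [557.34097433 185.88836823  68.45437653] [ 3.14128902e+00 -4.52573705e-04  4.96837279e-01] [-1.26315759 -0.10394325 -4.79805297] [-0.01300301  0.02224429 -0.02447797] 52.946342462260056
```

View pics/a11.png

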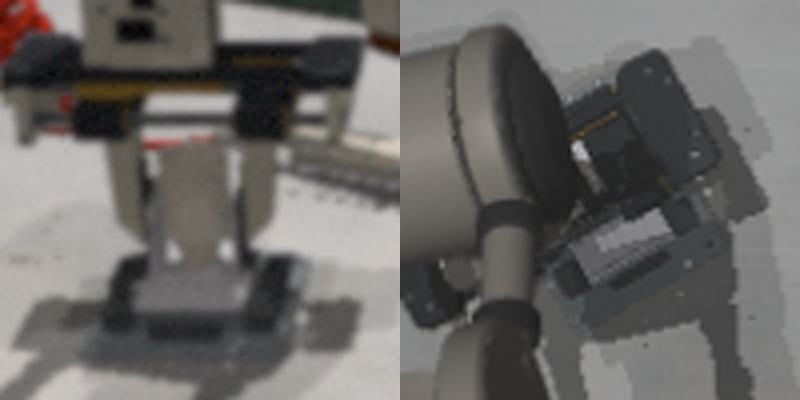

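The carrier is free. The force is −4.8 N, which matches its weight plus the cups. Lifting the rest.

Emit:
step_arm(
  increments="0 0 0 0 0 -3 -0.4; 0 0 0 0 0 -8 -0.4; 0 0 0 0 0 -15 -0.4; 0 0 0 0 0 -24 -0.4; 0 0 0 0 0 -34 -0.4; 0 0 0 0 0 -45 -0.4; 0 0 0 0 0 -56 -0.4; 0 0 0 0 0 -66 -0.4; 0 0 0 0 0 -75 -0.4; 0 0 0 0 0 -81 -0.4; 0 0 0 0 0 -85 -0.4; 0 0 0 0 0 -86 -0.4; 0 0 0 0 0 -86 -0.4; 0 0 0 0 0 -86 -0.4; 0 0 0 0 0 -86 -0.4; 0 0 0 0 0 -86 -0.4; 0 0 0 0 0 -86 -0.4",
)

```text
time: 21.5
tool_pos: [557.2, 185.9, 154.2]
tcp_rot: [3.142, 0.0, 0.497]
contact_force: [0.6, -0.0, -4.7]
grip_width: 53.3
```

```bash
python3 v.py 170 180 60 171 231 a12; python3 m2.py | grep loose | head -1; python3 -c "
from plant import *
import cv2
cv2.imwrite('pics/f_top.png',capture('top')['frame'][:,:,::-1])"
```

```text
21.5 [557.17541422 185.90495723 154.16728407] [3.14152244e+00 8.09680158e-05 4.96787316e-01] [ 0.64924386 -0.01801664 -4.69726103] [-0.00030687 -0.0028576  -0.03462491] 53.326606330221914Traceback (most recent call last):
  File "m2.py", line 25, in <module>
    g=top(317,166,40,40,0,(650,-240),prof,"loose")
  File "m2.py", line 17, in top
    m=mask(c,x0,y0,w,h,thr,0);p,bb,_=bbc(m,x0,y0)
  File "m2.py", line 11, in mask
    n,l,st,_=cv2.connectedComponentsWithStats(m);i=1+np.argmax(st[1:,4]);m=(l==i).astype(np.uint8)
                                                     ~~~~~~~~~^^^^^^^^^^
    return _wrapfunc(a, 'argmax', axis=axis, out=out, **kwds)
    return bound(*args, **kwds)
ValueError: attempt to get argmax of an empty sequence
```

View pics/a12.png

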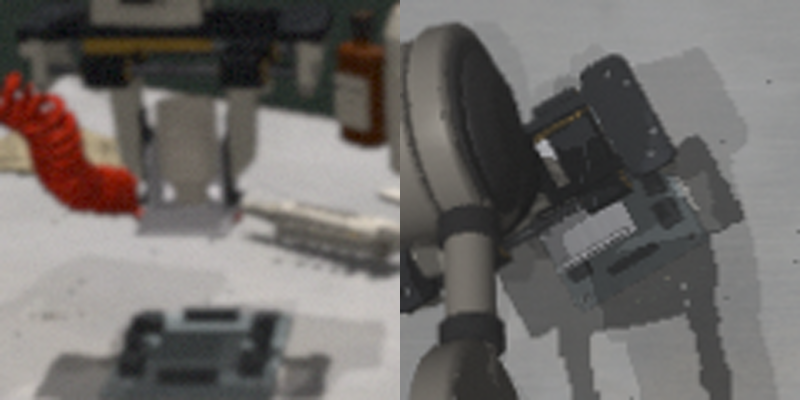

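View pics/f_top.png

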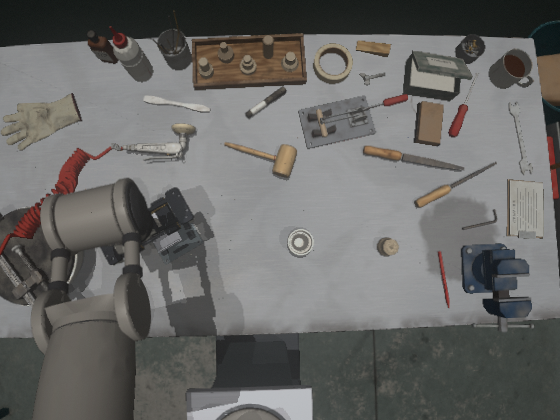

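The carrier hangs level about 101 mm above its seat, with the three cups nested. The bystanders are where they were: large cup at (301,242), core at (388,246), mallet at (285,160). The robot is still, so I'll hand in.

```bash
python3 -c "
from plant import *
o=get_obs();print(o['time'],abs(o['dq']).max(),o['grip_width'],o['tool_pos'])
close_job()"
```

```text
21.75 0.0018522096940833672 53.227178245453445 [557.19678722 185.88685659 154.19853573]
the job is handed in; nothing more can be done
```

The job is done and handed in at 21.75 s. I nested the loose cup on the stack and let go. I then pinched both catches, lifted the carrier straight up about 101 mm, and ended holding it still by the catches.

**Cup:** It touched down at TCP height 89 mm, the height predicted for a fully nested cup. The scene picture after release showed it standing square on the stack.

**Carrier:** The gripper opening read about 53 mm. I took that as both catches fully pressed (55 mm expected), because the gripper had read about 1 mm low on the cup. The lifted weight was 4.7 N, close to the carrier plus three cups. Tool tilt was under 0.001 rad, and joint speeds were about 0.002 rad/s at hand-in.

**Bystanders:** The last top picture showed the large cup, the core and the mallet where they had been in the first one.

**Limits of the checks:**
- The arm hid the carrier from the top camera at the end, so the final check of the nested cups rests on the scene view.
- My last script looking for the loose cup at its old place stopped with an error because there was no cup there to find.

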